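# Open the leaf-scrap tin of unknown thread hand

### The job

A brass weight has been left standing on the cap of the screw-top tin: lift it off and set it gently upright on the bare bench beside the stand, without knocking it over. Then unscrew the tin's cap, whose thread may be right- or left-handed (try it both ways to find out), lift it straight off, and finish still holding it level in the gripper, about 10 cm above the tin. Leave the phone, the wooden block and the knife where they lie.

Things in the scene. Friction and masses are not known exactly. Their poses are not given: they have to be found in the camera images.
- stand: dark wooden board, x -50 to +50 mm, y -55 to +185 mm, 12 mm thick, fixed to the bench; origin on the bench under the axis of the screw-top tin, which is fixed on it there (aluminium, 72 mm across, shoulder 57 mm above the bench). A second aluminium tin, 75 mm across, plain flat closed top 84 mm above the bench, not to be opened, is fixed at y = +130 mm
- tin_axis (a point): point on the axis of the screw-top tin at its shoulder, 57 mm above the bench, where the closed cap's lower rim rests; z up. The neck inside the cap stands 21 mm above it
- cap_mid (a point): centre (half-way up) of the steel screw cap, 56 mm tall: a round skirt 62 mm across, 26 mm high, and on it a hexagonal knob 44 mm across flats, 30 mm high (2 mm below to 28 mm above this point), its flat top 113 mm above the bench when closed. z up along the cap's axis; the knob's 25 mm wide flats face along the cap's x axis and every 60 degrees from it. 0.13 to 0.19 kg
- cap: the same cap, origin at the centre of its lower rim. Coarse part-turn thread, its hand differs between starts: the tightening way it meets a hard stop within about 10 degrees; the loosening way it turns easily, is free to be lifted straight off after about 65 degrees and stays so to about 140 degrees, where the next stop is. Before that it has only 1 to 5 mm of up-down play (2 mm sideways)
- weight_mid (a point): centre (half-way up) of the brass weight, which at the start stands upright on the flat top of the cap's knob: 52 mm tall, a round body 40 mm across for the lower 34 mm, then a neck 16 mm across and a round top knob 24 mm across (the top 7 mm). z up along its axis. 0.3 to 0.6 kg
- weight: the same weight; its origin is the centre of its underside, 26 mm below weight_mid
- table: the wooden bench, top at height 0
- phone: old mobile phone lying on the bench, loose, 110 (x) by 50 (y) by 14 mm, origin at the centre of its underside
- block: wooden pressing block, loose, 90 (x) by 60 (y) by 35 mm high, origin at the centre of its underside
- knife: leaf knife, loose, lying along its x, 220 mm long: wooden handle 18 mm wide and 14 mm high to -x, straight flat steel blade 22 mm wide to +x, origin at the centre of its underside
Things that resemble listed ones, but are neither listed nor needed, are in the scene too. Of the things that look like the cap, the larger one is meant.

How it is judged (in metres and radians):
On the way, in this order (a step that is already met when the one before it is completed fails the run):
1. the weight stands upright and released on the bench, clear of the stand, with the cap still on (height (world z) of weight_mid below 0.031 m and angle between weight_mid's own z axis and vertical below 0.12 rad and horizontal distance between weight_mid and tin_axis above 0.07 m and linear speed of weight below 0.02 m/s and contact force between the fingers and weight below 0.1 N and z of cap_mid in the frame of tin_axis below 0.038 m), for 0.2 s.
2. the cap is off the neck, in the gripper (z of cap_mid in the frame of tin_axis above 0.063 m and contact force between the fingers and cap above 1 N), for 0.2 s.
At the end, for the whole second after the job is handed in: the gripper holds the cap still (under 3 cm/s), level within 11 degrees, its centre within 6 cm of the tin's axis, raised 6 to 22 cm from its closed place and touching neither stand nor weight; the weight stands on the bench within 7 degrees of upright, released, at least 7 cm from the tin's axis (height (world z) of weight_mid below 0.031 m and angle between weight_mid's own z axis and vertical below 0.12 rad and horizontal distance between weight_mid and tin_axis above 0.07 m and linear speed of weight below 0.02 m/s and contact force between each of the fingers, cap and weight below 0.1 N and z of cap_mid in the frame of tin_axis between 0.088 and 0.248 m and horizontal distance between cap_mid and tin_axis below 0.06 m and angle between cap_mid's own z axis and vertical below 0.2 rad and linear speed of cap below 0.03 m/s and contact force between the fingers and cap above 1 N and contact force between cap and stand below 0.1 N); the arm keeps its last pose, push and grip.
It fails at once if the phone, block or knife is moved more than 3 cm (distance of any of phone, block, knife from where it was at the start of the episode above 0.03 m).
It fails at once if the weight is knocked over (angle between weight_mid's own z axis and vertical above 0.8 rad).
It fails at once if the weight is dropped or banged on the bench (over 80 N) (contact force between weight and table above 80 N).
It also fails if it takes over 58 s, if anything falls off the work surface, if the arm or the gripper's body presses on something with over 40 N, if the wrist force passes 120 N, or if a joint passes its speed limit or range.

### The arm

A 6-joint arm with a two-finger parallel gripper is mounted at the origin on the work surface. World frame = base frame: x ahead of the robot, y to its left, z up, the work surface at z = 0. Lengths are in mm, angles in rad, forces in N, time in s.
With the tool pointing down it reaches from about 325 to 875 mm from the base axis. Payload 4.4 kg.
Tool frame: the origin (TCP) lies on the centre line of the jaws, within the pads' length; the fingertips stand ahead of it and the grasp point (between the pads) lies 6 mm ahead of it (ctrl.tcp_to_tips is the z of the fingertips in the tool frame, in mm); z points along the fingers, y is the direction in which the jaws open and shut (so a half turn about z gives the same grasp; the last joint's range is limited). The gripper opens to 85 mm and grips with 20 to 120 N. Pads are 22 mm wide; open, the fingers measure 114 mm over their backs; the gripper's body (76 mm by 85 mm) begins 54 mm behind the grasp point. The pads swing forward as they close: fully open they stand 13 mm farther back than shut.
Start: joints at [-1.343, 0.207, 1.542, -0, 1.393, -0.15], TCP at [212.092, -534.457, 230.482] pointing down, gripper open.
Joint ranges: [-2.73, 2.73], [-0.86, 2.22], [0.23, 2.46], [-1.11, 4.25], [0.08, 2.63], [-2.82, 2.82]. Speed limits (rad/s): [2.79, 2.79, 3.14, 3.14, 3.14, 3.14].

### API

Orientations are given as a 3x3 rotation matrix whose columns are the frame's x, y, z axes.
In Python, from plant import ctrl, sensors, optics gives the robot as it stands. Calls block until the motion is done:
- ctrl.move_ptp(position, orientation): joint-space move of the TCP to a pose.
- ctrl.move_l(position, rot=None, vel=150, threshold=None): straight line of the TCP; rot=None keeps the orientation; vel is the mean speed in mm/s. With threshold (N) it stops when the force on the tool has changed by that much, and returns True; else False.
- ctrl.set_joints(angles): joint-space move.
- ctrl.gripper_to(opening, force=None): finger opening in mm; force is the grip in N (None keeps the last); returns when the fingers have stopped.
- ctrl.hold(seconds).
- ctrl.solve_ik(position, orientation): joint angles nearest the present ones, or None.
- sensors.read_state(): the state.
- optics.grab_frame(name): name is "scene" or "top"; returns (picture, depth): 384x512x3 uint8, red, green, blue; 384x512 float32, mm along the optical axis (not along the pixel's ray), 0 where there is no reading.
- optics.camera_params(name): a dict with "mtx" (3x3 intrinsics, pixels), "R" (3x3) and "t" (3): a world point X has camera coordinates R X + t. Camera axes: x right, y down, z forward; pixel columns grow to the right and rows downward; lengths in mm; the calibration is good to about 2 mm. A picture is of the moment at which its call begins. camera_params takes no time and is no camera call.
A pose or a line that the arm cannot do raises ctrl.MotionError and nothing moves.
- ctrl.finish_job(): hands the job in, once; it reports no verdict.
The state is a dict: "t": time; "q": joint angles; "qvel": joint speeds; "tau": joint torques, N m; "eef_pos": TCP position; "eef_rot": TCP orientation; "force": force on the tool from outside, world axes, zero at the start; "wrist_torque": the same for the moment, N m; "grip_width": finger opening in mm.
Only numpy, scipy, OpenCV 4.12 (cv2) and the standard library are available. Lean on these libraries where they do the work, as an engineer would, in place of code of your own. Each camera call takes 0.05 s, during which the arm holds its last target.

## Working session

There is one attempt and no reset: what is moved stays moved. The work goes in short steps, each a Python script; the robot and the scene stay as the last script left them, time stands still between calls to the robot, and variables do not carry over. Pictures are saved under pics/ and viewed, and the job is handed in when it is done.

```bash
ls; mkdir -p pics; python3 - <<'E'
from plant import ctrl, sensors, optics
import cv2, numpy as np
for n in ("scene","top"):
    im,d=optics.grab_frame(n)
    np.savez(f"pics/{n}0.npz",im=im,d=d)
    cv2.imwrite(f"pics/{n}0.png",cv2.cvtColor(im,cv2.COLOR_RGB2BGR))
    p=optics.camera_params(n); print(n,p["mtx"].round(1).tolist(),p["R"].round(4).tolist(),p["t"].round(1).tolist(), (-p["R"].T@p["t"]).round())
s=sensors.read_state(); print(s["t"],s["force"],s["eef_rot"],ctrl.tcp_to_tips)
E
```

```text
pics
scene [[357.3, 0.0, 258.9], [0.0, 357.3, 187.6], [0.0, 0.0, 1.0]] [[0.5612, 0.8276, -0.0134], [0.4304, -0.3056, -0.8494], [-0.707, 0.4708, -0.5276]] [-406.4, -121.1, 1214.8] [1139. -273.  533.]
top [[453.5, 0.0, 253.4], [0.0, 453.5, 191.8], [0.0, 0.0, 1.0]] [[-0.0223, -0.9996, 0.0144], [-0.9841, 0.0194, -0.1764], [0.176, -0.0181, -0.9842]] [93.9, 567.4, 1024.8] [ 380.  101. 1107.]
0.1 [-0.24447162  0.2132621   0.48207491] [[ 9.29465830e-01  3.68907933e-01 -4.56193748e-04]
 [ 3.68908089e-01 -9.29463775e-01  1.97799787e-03]
 [ 3.05683542e-04 -2.00677499e-03 -9.99997940e-01]] 25.0
```

View pics/scene0.png

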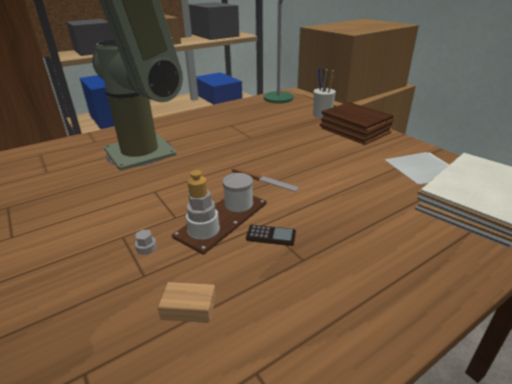

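View pics/top0.png

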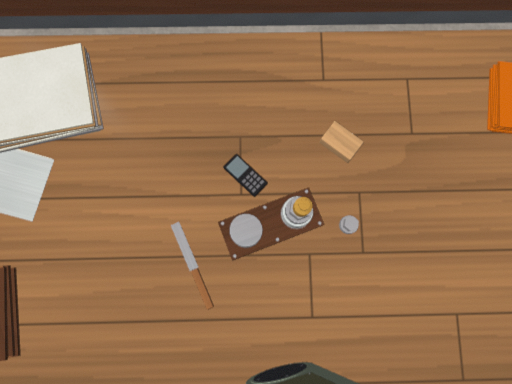

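```bash
cat > h.py <<'E'
import numpy as np, cv2
from plant import ctrl, sensors, optics
def ray(n,u,v,z):
    p=optics.camera_params(n); K,R,t=p["mtx"],p["R"],np.array(p["t"]).ravel()
    c=-R.T@t; d=R.T@np.linalg.solve(K,[u,v,1.0]); s=(z-c[2])/d[2]; return c+s*d
def proj(n,X):
    p=optics.camera_params(n); x=p["R"]@np.asarray(X,float)+np.array(p["t"]).ravel(); x=p["mtx"]@x; return x[:2]/x[2]
def Rdown(a): # jaw (y) axis direction at angle a
    y=np.array([np.cos(a),np.sin(a),0]); z=np.array([0,0,-1.]); x=np.cross(y,z); return np.stack([x,y,z],1)
E
python3 - <<'E'
import cv2,numpy as np
for n,(x,y,w,h) in dict(scene=(165,160,120,95),top=(205,175,170,95)).items():
    im=np.load(f"pics/{n}0.npz")["im"][y:y+h,x:x+w]
    f=800//w if 800//w*h<600 else 600//h
    f=min(f,6 if n=="scene" else 4)
    cv2.imwrite(f"pics/{n}0z.png",cv2.cvtColor(cv2.resize(im,None,fx=f,fy=f,interpolation=cv2.INTER_CUBIC),cv2.COLOR_RGB2BGR)); print(n,f)
E
```

```text
scene 6
top 4
```

```bash
python3 - <<'E'
from h import *
Z={n:np.load(f"pics/{n}0.npz") for n in("scene","top")}
hsv=cv2.cvtColor(Z["top"]["im"],cv2.COLOR_RGB2HSV)
for u,v in [(303,207),(246,231),(297,212),(284,240),(349,225),(240,280),(290,213)]: print((u,v),hsv[v,u],Z["top"]["d"][v,u])
hs=cv2.cvtColor(Z["scene"]["im"],cv2.COLOR_RGB2HSV)
for u,v in [(197,187),(196,175),(202,212),(200,228),(203,200),(238,180),(145,236)]: print((u,v),hs[v,u])
E
```

```text
(303, 207) [ 19 166 198] 956.6172
(246, 231) [130   5 169] 1022.3055
(297, 212) [ 19 162 178] 968.203
(284, 240) [ 13 135 104] 1104.6658
(349, 225) [160   5 168] 1078.3536
(240, 280) [ 15 137 167] 1085.7472
(290, 213) [160   6 118] 1024.6365
(197, 187) [ 18 148  93]
(196, 175) [ 18 155 135]
(202, 212) [  8   9 120]
(200, 228) [30 11 95]
(203, 200) [12 13 95]
(238, 180) [  8   7 144]
(145, 236) [  6   9 144]
```

View pics/scene0z.png

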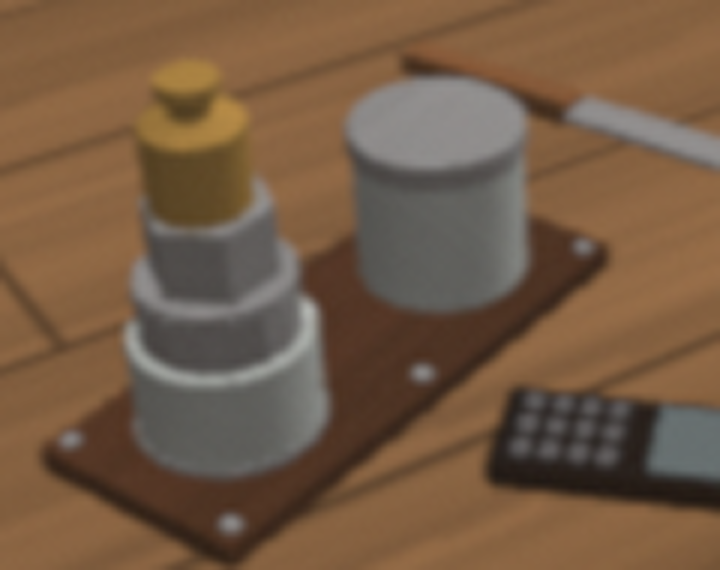

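View pics/top0z.png

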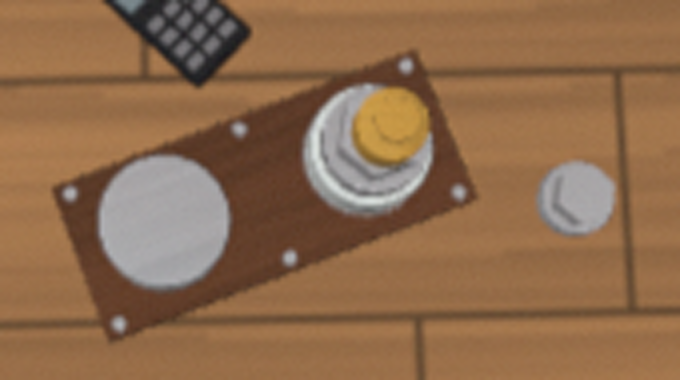

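```bash
python3 - <<'E'
from h import *
Z=np.load("pics/top0.npz"); hsv=cv2.cvtColor(Z["im"],cv2.COLOR_RGB2HSV); d=Z["d"]
p=optics.camera_params("top"); K,R,t=p["mtx"],p["R"],np.array(p["t"]).ravel()
v,u=np.mgrid[:384,:512]
P=(np.linalg.inv(K)@np.stack([u.ravel(),v.ravel(),np.ones(u.size)]))*d.ravel()
X=(R.T@(P-t[:,None])).T.reshape(384,512,3)
box=np.zeros((384,512),bool); box[175:270,205:375]=1
# tin 2 top
m=((hsv[...,1]<40)&box&(v>205)&(u<270)&(abs(X[...,2]-84)<8)).astype(np.uint8)
n,l,s,c=cv2.connectedComponentsWithStats(m); i=1+s[1:,4].argmax(); t2=ray("top",*c[i],84); print("tin2",s[i],c[i],t2)
# board corners
m=((abs(X[...,2]-12)<9)|0).astype(np.uint8)
m=((hsv[...,2]<115)&(hsv[...,1]>100)&(box)).astype(np.uint8); m=cv2.morphologyEx(m,cv2.MORPH_OPEN,np.ones((3,3)))
n,l,s,c=cv2.connectedComponentsWithStats(m); i=1+s[1:,4].argmax()
pts=np.argwhere(l==i)[:,::-1].astype(np.float32)
W=np.array([ray("top",a,b,12)[:2] for a,b in pts],np.float32); r=cv2.minAreaRect(W); print("board",r); print(cv2.boxPoints(r))
# brass
b=(hsv[...,0]>14)&(hsv[...,0]<25)&(hsv[...,1]>140)&box&(X[...,2]>105)
Q=X[b]; print("brass n",b.sum(), np.percentile(Q[:,2],[5,25,50,75,95]))
for lo,hi in((140,153),(158,172)):
    q=X[b&(X[...,2]>lo)&(X[...,2]<hi)]; print(lo,len(q),q.mean(0),cv2.minEnclosingCircle(q[:,:2].astype(np.float32)))
# cap skirt/tin points
for lo,hi in((76,92),(106,118)):
    k=(hsv[...,1]<60)&box&(u>275)&(u<325)&(X[...,2]>lo)&(X[...,2]<hi); q=X[k]; print("cap",lo,len(q),q.mean(0),cv2.minEnclosingCircle(q[:,:2].astype(np.float32)))
for a,bb,nm in((245,175,"phone"),(343,141,"block"),(192,265,"knife"),(349,225,"small"),(212,306,"knifeend")): print(nm,X[bb,a])
E
```

```text
tin2 [230 214  33  33 843] [245.61447212 229.78410439] [476.37006705 102.10756496  84.        ]
board ((499.1741943359375, 40.09529113769531), (104.97608947753906, 240.37863159179688), 21.138458251953125)
[[406.87497  133.26888 ]
 [493.561    -90.935074]
 [591.4734   -53.078293]
 [504.78738  171.12566 ]]
brass n 278 [135.68044784 147.05465291 148.92745585 163.73585448 166.84309246]
140 157 [517.86596719 -20.09109833 147.77382807] ((519.8394775390625, -22.017292022705078), 19.906112670898438)
158 99 [520.2996046  -21.73456285 164.67181358] ((520.7530517578125, -21.750286102294922), 12.073066711425781)
cap 76 191 [513.0657513  -12.05323703  83.29568991] ((521.3590087890625, -19.871318817138672), 30.924592971801758)
cap 106 67 [515.94258369  -8.29119258 112.62179357] ((520.7268676757812, -19.725252151489258), 24.282411575317383)
phone [617.68312844 101.06498132  16.11103019]
block [ 694.31693316 -141.35999451   35.42838147]
knife [402.06579444 232.2044829    4.86267755]
small [ 487.1817212  -143.83074752   35.34508526]
knifeend [306.09670125 184.21971551  14.46525511]
```

```bash
cat >> h.py <<'E'
d=np.array([-.361,.933]); d/=np.linalg.norm(d); AX=np.array([522.5,-20.0]); A0=np.radians(-68.9)
def st():
    s=sensors.read_state(); print("t%.2f"%s["t"],"pos",s["eef_pos"].round(1),"q",np.round(s["q"],2),"F",s["force"].round(1),"M",s["wrist_torque"].round(2),"w %.1f"%s["grip_width"]); return s
E
python3 - <<'E'
from h import *
R=Rdown(A0); w=[520.3,-21.9]
for a in range(-180,180,30):
    q=ctrl.solve_ik([AX[0],AX[1],115],Rdown(np.radians(a))); print(a,None if q is None else np.round(q,2))
ctrl.gripper_to(70,40)
ctrl.move_ptp([*w,240],R); st()
ctrl.move_l([*w,140],vel=70); st()
im,_=optics.grab_frame("scene"); cv2.imwrite("pics/s1.png",cv2.cvtColor(cv2.resize(im[100:260,120:320],None,fx=4,fy=3.7),cv2.COLOR_RGB2BGR))
E
```

```text
-180 None
-150 [-0.2   0.22  1.78 -0.    1.14  2.41]
-120 [-0.2   0.22  1.78 -0.    1.14  1.89]
-90 [-0.2   0.22  1.78 -0.    1.14  1.37]
-60 [-0.2   0.22  1.78 -0.    1.14  0.84]
-30 [-0.2   0.22  1.78 -0.    1.14  0.32]
0 [-0.2   0.22  1.78 -0.    1.14 -0.2 ]
30 [-0.2   0.22  1.78 -0.    1.14 -0.73]
60 [-0.2   0.22  1.78 -0.    1.14 -1.25]
90 [-0.2   0.22  1.78 -0.    1.14 -1.77]
120 [-0.2   0.22  1.78 -0.    1.14 -2.3 ]
150 None
t2.55 pos [520.4 -22.8 240. ] q [-0.21  0.08  1.66 -0.    1.4   0.99] F [-0.6 -0.4 -0.8] M [ 0.02  0.03 -0.  ] w 69.7
t4.12 pos [520.8 -22.  140.6] q [-0.21  0.19  1.76 -0.    1.19  0.99] F [-0.   0.2  0.1] M [-0.03 -0.05 -0.07] w 70.4
```

View pics/s1.png

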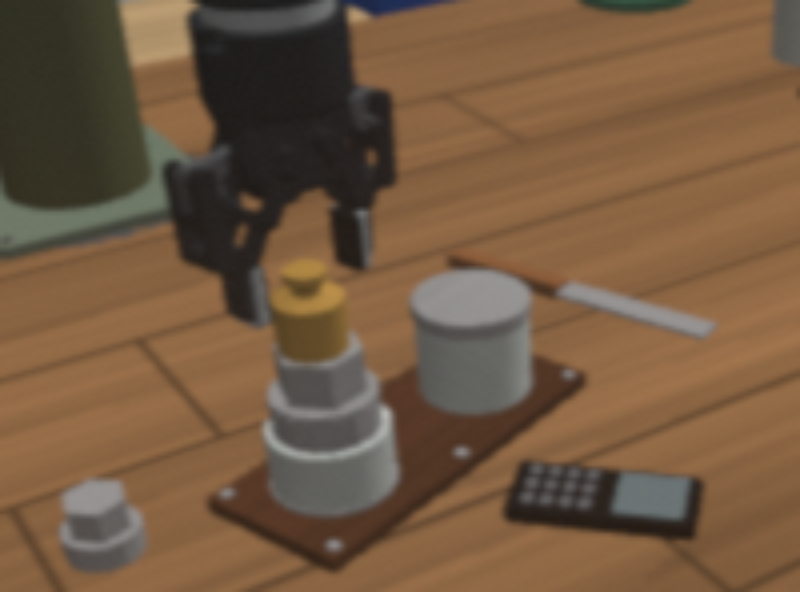

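```bash
python3 - <<'E'
from h import *
for z in (115,120,125,130,135,140,165): print(z, (proj("scene",[520.8,-22,z])-[120,100])*[4,3.7])
im,dd=optics.grab_frame("scene"); cv2.imwrite("pics/t1.png",cv2.cvtColor(cv2.resize(optics.grab_frame("top")[0][150:300,220:420],None,fx=4,fy=4),cv2.COLOR_RGB2BGR))
p=optics.camera_params("scene"); 
for x,y in ((250,315),(358,262),(310,335),(305,275)):
    u,v=int(x/4+120),int(y/3.7+100); c=np.linalg.solve(p["mtx"],[u,v,1])*dd[v,u]; print((u,v),(p["R"].T@(c-np.array(p["t"]).ravel())).round(1))
E
```

```text
115 [308.70393933 344.81384771]
120 [307.73753671 337.61931529]
125 [306.76451401 330.3754987 ]
130 [305.78480299 323.0818898 ]
135 [304.79833443 315.73797341]
140 [303.80503818 308.34322726]
165 [298.73361695 270.58825463]
(182, 185) [543.  -61.  160.7]
(209, 170) [515.   14.  158.3]
(197, 190) [538.5 -28.7 134.7]
(196, 174) [528.2 -22.3 166.4]
```

View pics/t1.png

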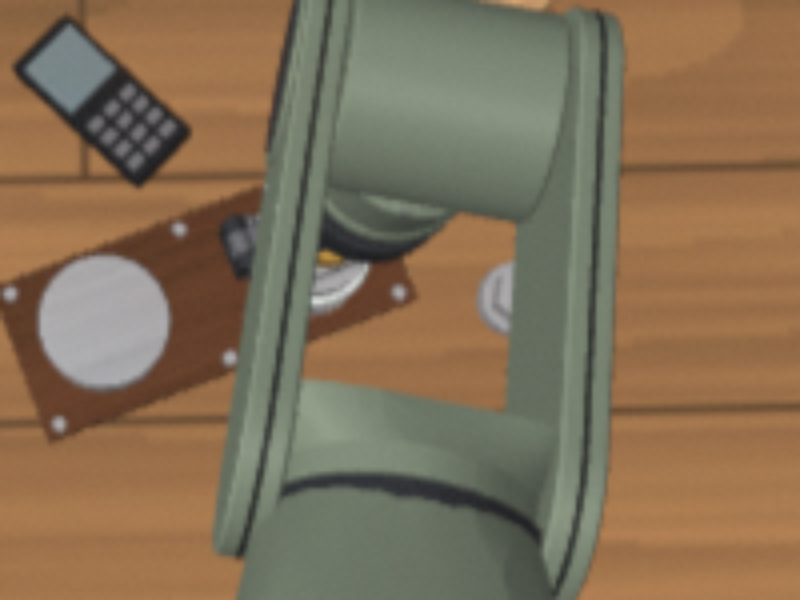

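```bash
python3 - <<'E'
from h import *
st()
im,dd=optics.grab_frame("scene"); cv2.imwrite("pics/s2.png",cv2.cvtColor(cv2.resize(im[140:215,160:240],None,fx=8,fy=8,interpolation=cv2.INTER_NEAREST),cv2.COLOR_RGB2BGR))
p=optics.camera_params("scene"); v,u=np.mgrid[:384,:512]
P=(np.linalg.inv(p["mtx"])@np.stack([u.ravel(),v.ravel(),np.ones(u.size)]))*dd.ravel()
X=(p["R"].T@(P-np.array(p["t"]).reshape(3,1))).T.reshape(384,512,3)
for uu in (180,182,184,207,209,211):
    print(uu,[(vv,*X[vv,uu].round(0).astype(int)) for vv in range(164,196,3)])
E
```

```text
t4.28 pos [520.6 -22.  140.5] q [-0.21  0.19  1.76  0.    1.19  0.99] F [-0.5 -0.5  0.3] M [-0.04 -0.01 -0.  ] w 70.0
180 [(164, np.int64(542), np.int64(-59), np.int64(207)), (167, np.int64(545), np.int64(-60), np.int64(202)), (170, np.int64(548), np.int64(-62), np.int64(198)), (173, np.int64(543), np.int64(-61), np.int64(188)), (176, np.int64(542), np.int64(-62), np.int64(181)), (179, np.int64(542), np.int64(-63), np.int64(175)), (182, np.int64(544), np.int64(-64), np.int64(169)), (185, np.int64(543), np.int64(-65), np.int64(162)), (188, np.int64(300), np.int64(18), np.int64(2)), (191, np.int64(314), np.int64(12), np.int64(1)), (194, np.int64(329), np.int64(6), np.int64(1))]
182 [(164, np.int64(545), np.int64(-55), np.int64(207)), (167, np.int64(546), np.int64(-57), np.int64(202)), (170, np.int64(547), np.int64(-58), np.int64(196)), (173, np.int64(541), np.int64(-57), np.int64(186)), (176, np.int64(541), np.int64(-58), np.int64(180)), (179, np.int64(541), np.int64(-58), np.int64(173)), (182, np.int64(541), np.int64(-59), np.int64(166)), (185, np.int64(544), np.int64(-61), np.int64(1
[... 1688 characters left out ...]
88, np.int64(349), np.int64(85), np.int64(2)), (191, np.int64(362), np.int64(78), np.int64(2)), (194, np.int64(537), np.int64(-2), np.int64(114))]
211 [(164, np.int64(514), np.int64(20), np.int64(171)), (167, np.int64(515), np.int64(20), np.int64(164)), (170, np.int64(515), np.int64(19), np.int64(157)), (173, np.int64(275), np.int64(130), np.int64(2)), (176, np.int64(295), np.int64(120), np.int64(4)), (179, np.int64(308), np.int64(113), np.int64(3)), (182, np.int64(320), np.int64(106), np.int64(1)), (185, np.int64(338), np.int64(97), np.int64(2)), (188, np.int64(351), np.int64(90), np.int64(2)), (191, np.int64(362), np.int64(84), np.int64(0)), (194, np.int64(380), np.int64(75), np.int64(2))]
```

View pics/s2.png

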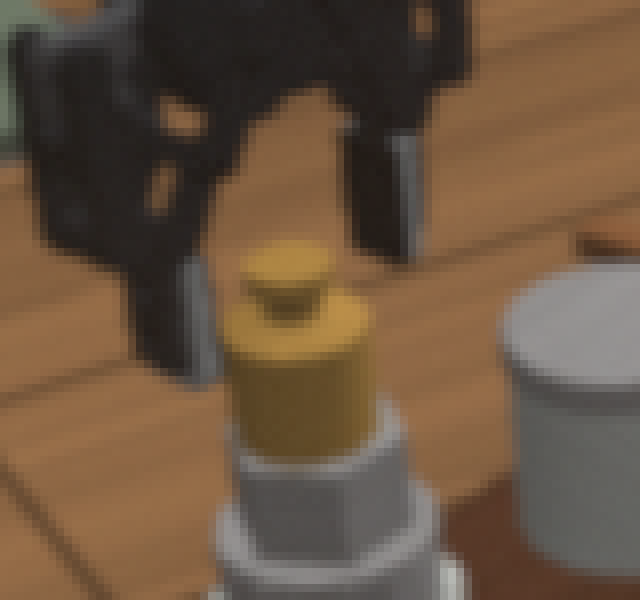

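```bash
python3 - <<'E'
from h import *
print(ctrl.move_l([520.3,-21.9,120],vel=40,threshold=6)); st()
im,dd=optics.grab_frame("scene"); cv2.imwrite("pics/s3.png",cv2.cvtColor(cv2.resize(im[140:215,160:240],None,fx=8,fy=8,interpolation=cv2.INTER_NEAREST),cv2.COLOR_RGB2BGR))
E
```

```text
False
t4.97 pos [520.2 -21.9 119.8] q [-0.21  0.21  1.78  0.    1.15  0.99] F [ 0.7 -0.1  0.4] M [-0.01  0.09  0.05] w 70.0
```

View pics/s3.png

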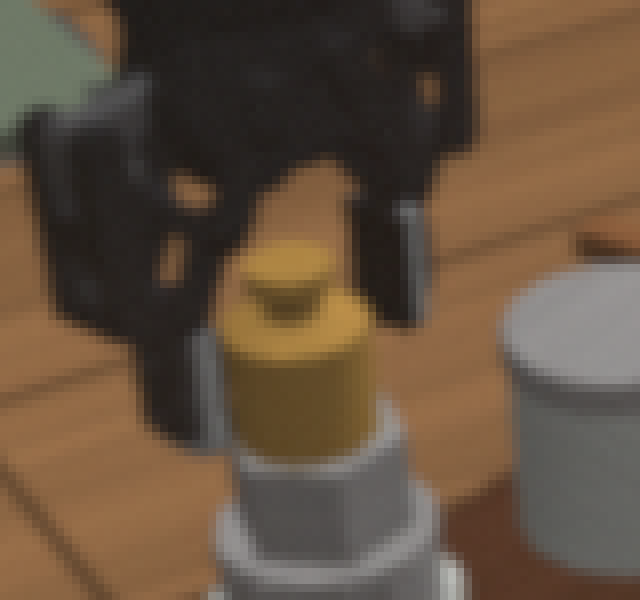

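```bash
python3 - <<'E'
from h import *
print(ctrl.move_l([520.3,-21.9,111],vel=30,threshold=6)); st()
ctrl.gripper_to(46,30); st()
im,dd=optics.grab_frame("scene"); cv2.imwrite("pics/s4.png",cv2.cvtColor(cv2.resize(im[140:215,160:240],None,fx=8,fy=8,interpolation=cv2.INTER_NEAREST),cv2.COLOR_RGB2BGR))
E
```

```text
False
t5.47 pos [520.1 -21.8 110.7] q [-0.21  0.23  1.79  0.    1.13  0.99] F [ 0.  -0.2  0.1] M [0.03 0.   0.02] w 69.9
t5.83 pos [520.4 -21.9 111.1] q [-0.21  0.23  1.79 -0.    1.13  0.99] F [ 0.6 -0.5  0.9] M [ 0.03  0.   -0.05] w 45.8
```

View pics/s4.png

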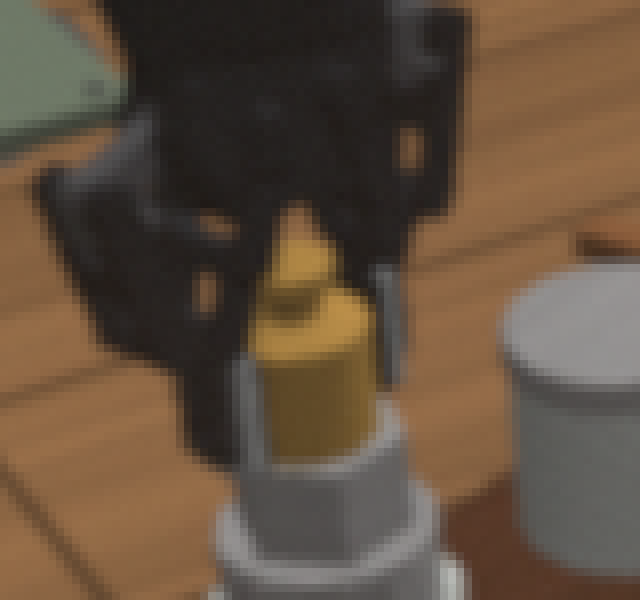

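```bash
python3 - <<'E'
from h import *
ctrl.gripper_to(30,45); st()
ctrl.move_l([520.3,-21.9,125],vel=25); st()
im,dd=optics.grab_frame("scene"); cv2.imwrite("pics/s5.png",cv2.cvtColor(cv2.resize(im[140:215,160:240],None,fx=8,fy=8,interpolation=cv2.INTER_NEAREST),cv2.COLOR_RGB2BGR))
E
```

```text
t6.10 pos [520.2 -21.5 111.3] q [-0.21  0.23  1.79  0.    1.13  0.99] F [-2.4  2.5  3.1] M [ 0.33  0.25 -0.07] w 39.0
t6.81 pos [520.2 -21.9 125. ] q [-0.21  0.21  1.78 -0.    1.16  0.99] F [-0.3  0.3 -4.5] M [ 0.01 -0.01 -0.01] w 38.5
```

View pics/s5.png

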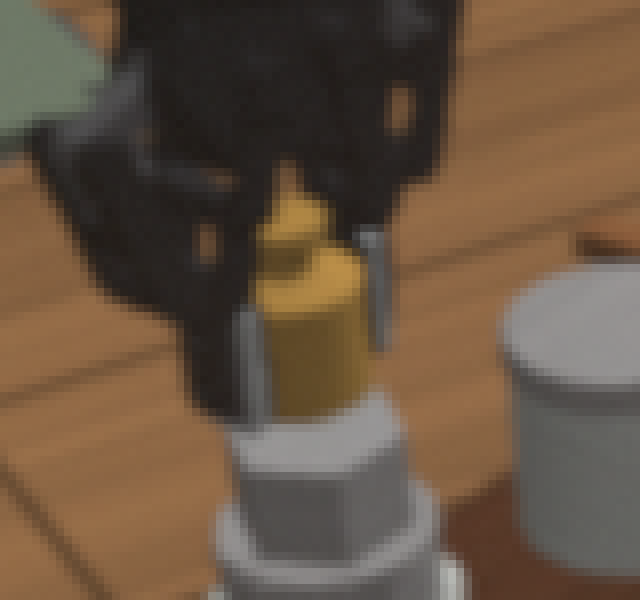

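```bash
python3 - <<'E'
from h import *
R=Rdown(A0); P=AX-120*np.array([.933,.361]); print(P)
ctrl.move_l([520.3,-21.9,200],vel=100)
ctrl.move_l([*P,200],vel=150)
ctrl.move_l([*P,55],vel=100); st()
im,dd=optics.grab_frame("scene"); cv2.imwrite("pics/s6.png",cv2.cvtColor(cv2.resize(im[100:250,120:270],None,fx=4,fy=4,interpolation=cv2.INTER_NEAREST),cv2.COLOR_RGB2BGR))
E
```

```text
[410.54 -63.32]
t10.29 pos [411.2 -63.6  55.6] q [-0.36  0.11  2.07 -0.    0.96  0.84] F [ 0.   0.4 -3.6] M [-0.01 -0.03 -0.04] w 38.8
```

View pics/s6.png

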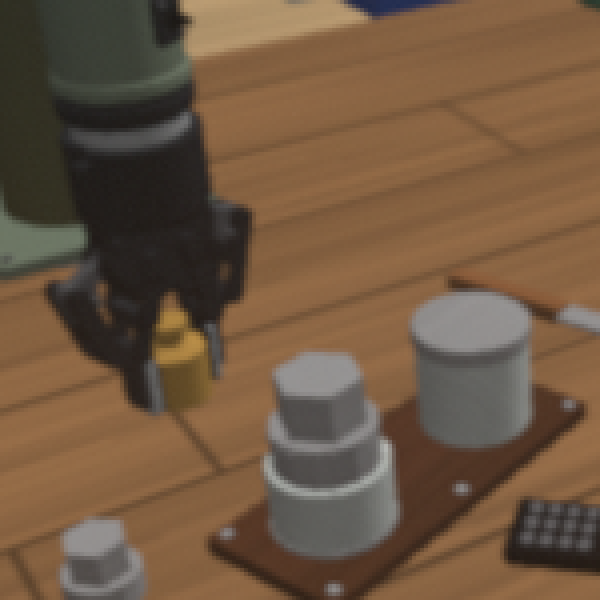

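```bash
python3 - <<'E'
from h import *
for z in (0,20,40,57,80): print(z,proj("scene",[411,-63.5,z]))
P=[410.5,-63.3]
for z in (0,-10,-15):
    print(ctrl.solve_ik([*P,z],Rdown(A0)))
print(ctrl.move_l([*P,25],vel=40,threshold=4)); st()
E
```

```text
0 [167.64255437 217.66982288]
20 [166.44471622 211.15986575]
40 [165.21792558 204.49255891]
57 [164.15159743 198.69732649]
80 [162.67318401 190.66251144]
[-3.62051434e-01  2.30887258e-01  2.08801162e+00 -4.44089210e-16
  8.22693779e-01  8.40480420e-01]
[-3.62051434e-01  2.54291171e-01  2.08966230e+00 -4.44089210e-16
  7.97639181e-01  8.40480420e-01]
[-3.62051434e-01  2.66160401e-01  2.09027552e+00 -4.44089210e-16
  7.85156736e-01  8.40480420e-01]
False
t11.24 pos [410.7 -63.4  25.1] q [-0.36  0.17  2.08  0.    0.89  0.84] F [-0.3 -0.6 -5.1] M [-0.   -0.05  0.01] w 38.9
```

```bash
python3 - <<'E'
from h import *
P=[410.5,-63.3]
r=ctrl.move_l([*P,3],vel=25,threshold=4); print(r); st()
if not r: print(ctrl.move_l([*P,-9],vel=9,threshold=4)); st()
im,dd=optics.grab_frame("scene"); cv2.imwrite("pics/s7.png",cv2.cvtColor(cv2.resize(im[140:240,120:220],None,fx=6,fy=6,interpolation=cv2.INTER_NEAREST),cv2.COLOR_RGB2BGR))
E
```

```text
False
t12.28 pos [410.7 -63.4   3.1] q [-0.36  0.22  2.09  0.    0.83  0.84] F [-0.   0.4 -4.1] M [-0.01 -0.02 -0.02] w 38.8
True
t12.97 pos [410.5 -63.3  -1.8] q [-0.36  0.24  2.09 -0.    0.82  0.84] F [0.  0.2 5.9] M [-0.1  -0.02 -0.04] w 38.8
```

View pics/s7.png

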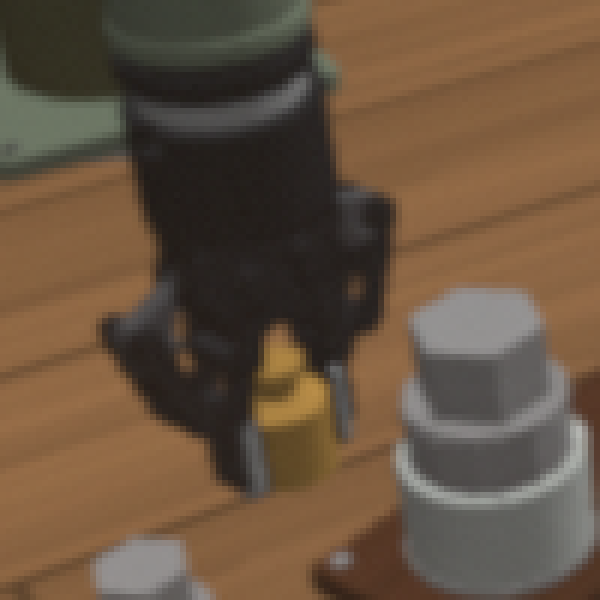

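```bash
python3 - <<'E'
from h import *
P=[410.5,-63.3]
ctrl.gripper_to(50,20); st()
ctrl.hold(0.1)
ctrl.gripper_to(62,20)
ctrl.move_l([*P,75],vel=80); st()
for n in ("scene","top"):
    im,dd=optics.grab_frame(n); np.savez(f"pics/{n}8.npz",im=im,d=dd)
    c=im[140:240,120:220] if n=="scene" else im[160:260,270:400]
    cv2.imwrite(f"pics/{n}8.png",cv2.cvtColor(cv2.resize(c,None,fx=6,fy=6,interpolation=cv2.INTER_NEAREST),cv2.COLOR_RGB2BGR))
E
```

```text
t13.28 pos [408.6 -62.6  -3. ] q [-0.36  0.24  2.09  0.    0.82  0.84] F [-0.1 -0.1  1. ] M [ 0.01 -0.03 -0.08] w 49.6
t14.78 pos [409.9 -63.1  74.5] q [-0.36  0.07  2.06  0.    1.02  0.84] F [-0.4 -0.6  0.2] M [0. 0. 0.] w 61.8
```

View pics/scene8.png

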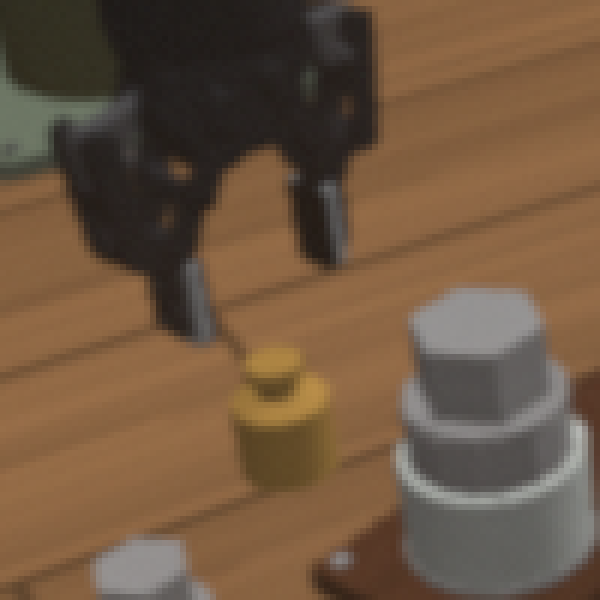

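View pics/top8.png

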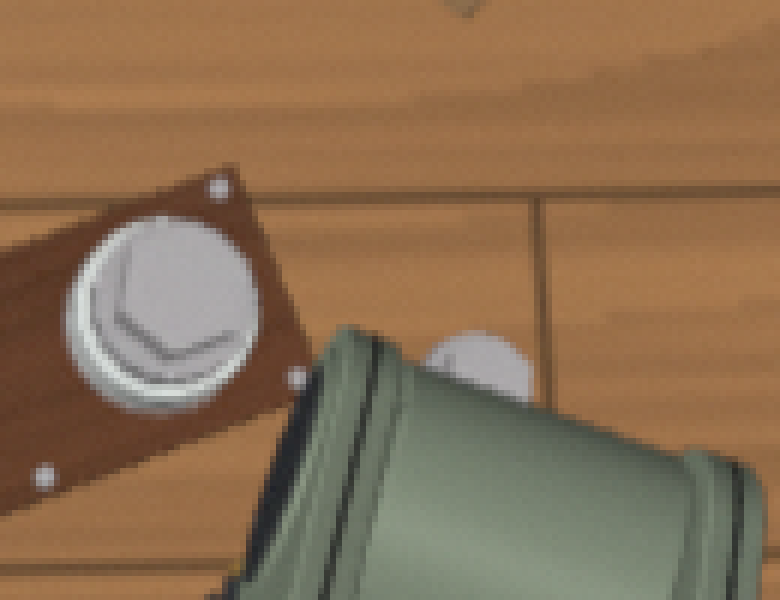

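```bash
python3 - <<'E'
from h import *
Z=np.load("pics/scene8.npz"); im=Z["im"]; hsv=cv2.cvtColor(im,cv2.COLOR_RGB2HSV)
V=hsv[...,2].astype(int)
print(V[185:212,186:214])
E
```

```text
[[145 143 143 141 140 141 140 140 141 145 145 146 147 146 146 144 144 142
  141 140 141 141 142 142 141 141 142 142]
 [142 140 140 141 141 143 143 145 147 147 147 146 144 143 142 141 140 140
  141 142 143 142 141 142 141 141 140 140]
 [142 141 143 144 146 146 147 147 147 145 144 144 143 142 141 142 142 142
  143 143 143 143 141 140 140 139 139 138]
 [145 147 147 148 148 146 144 144 143 146 146 147 146 146 146 147 146 147
  148 146 144 143 140 138 138 138 137 138]
 [148 148 146 144 142 142 142 143 145 147 148 148 148 149 148 148 148 148
  149 148 148 146 141 138 137 139 141 142]
 [145 143 142 141 142 143 145 146 148 148 149 149 147 149 149 148 149 149
  149 149 150 148 144 142 142 144 145 146]
 [141 141 141 143 145 147 149 148 149 149 149 148 148 149 149 149 149 150
  148 150 149 149 149 147 147 147 147 147]
 [141 142 144 147 148 149 149 149 149 148 149 148 148 148 149 149 148 149
  149 149 149 149 150 149 148 147 147 147]
 [141 137 140 147 149 149 150 149 149 149 149 148 148 149 148 148 148 148
  148 149 149 150 150 147 145 146 145 144]
 [140 136 130 138 147 149 150 149 150 149 149 1
[... 1359 characters left out ...]
134 140 145 142 122  96  82  80  80  80  81  81  81  82  81  80  84  93
   98  98  97  98 102 110 123 135 141 135]
 [132 138 145 145 135 109  86  81  80  80  80  80  79  81  80  81  83  91
   97  97  99 105 115 129 137 141 138 125]
 [124 131 142 145 140 120  93  81  78  79  80  79  79  80  79  79  81  88
   96 102 110 122 133 141 141 136 125 113]
 [120 122 133 140 140 126 103  92  92  91  88  87  86  84  84  83  84  89
  102 115 130 137 140 140 133 122 112 109]
 [122 108 107 121 133 135 128 123 122 120 115 112 110 105 103 103 103 105
  120 132 138 138 131 122 112 107 106 108]
 [131 106  90 100 115 125 130 135 137 138 136 135 135 135 132 132 131 128
  132 132 127 117 107  99  99  99 101 105]]
```

```bash
python3 - <<'E'
from h import *
Z=np.load("pics/scene8.npz"); V=cv2.cvtColor(Z["im"],cv2.COLOR_RGB2HSV)[...,2].astype(float)
def edge(cols,r0):
    out=[]
    for c in cols:
        for r in range(r0,205):
            if V[r,c]>123>=V[r+1,c]:
                out.append(ray("scene",c,r+(V[r,c]-123)/(V[r,c]-V[r+1,c]),113)[:2]); break
    out=np.array(out); vx,vy,x0,y0=cv2.fitLine(out.astype(np.float32),cv2.DIST_L2,0,.01,.01).ravel()
    n=np.array([-vy,vx]); dist=(np.array([x0,y0])-AX)@n
    return np.degrees(np.arctan2(*(n*np.sign(dist))[::-1])),abs(dist)
print("scene FL normal",edge(range(192,201),195),"FR",edge(range(204,210),192))
Z=np.load("pics/top8.npz"); im=Z["im"]; hsv=cv2.cvtColor(im,cv2.COLOR_RGB2HSV)
print(hsv[190:226,282:314,2])
E
```

```text
scene FL normal (np.float64(-40.93411614862425), np.float64(17.711452842828294)) FR (np.float64(18.329512928363524), np.float64(20.573190581293687))
[[160 160 160 ... 154 156 157]
 [156 157 155 ... 146 148 149]
 [140 140 139 ... 111 125 127]
 ...
 [ 96  97 118 ... 100  99  98]
 [ 96  92  96 ...  96  97  99]
 [ 92  93  93 ...  99 100 101]]
```

```bash
python3 - <<'E'
from h import *
np.set_printoptions(linewidth=250,threshold=10**6)
Z=np.load("pics/top8.npz"); V=cv2.cvtColor(Z["im"],cv2.COLOR_RGB2HSV)[...,2]
print("cols",np.arange(282,314))
for r in range(194,224): print(r,V[r,282:314])
E
```

```text
cols [282 283 284 285 286 287 288 289 290 291 292 293 294 295 296 297 298 299 300 301 302 303 304 305 306 307 308 309 310 311 312 313]
194 [115 115 117 119 116 110  92  97  94  91  92  93  94  94  93  97  96  96  95  96  94  95  91  91  90  90  91  93  93  97 127 133]
195 [147 145 147 143 119 104  90  93  92  91  92  94  97  99 105 104  98  95  93  91  90  88  90  91  93  92  93  95  94  97 125 156]
196 [155 132 131 116 102  94  94  92  94  99 107 117 132 132 160 164 135 130 116 104 108  98  90  90  94  94  95  95  94  92 111 159]
197 [121 100 101  96  93  92  91  99 113 144 172 168 161 159 171 170 158 159 158 158 152 137 106  98  95  94  90  93  91  92  99 130]
198 [ 95  91  93  93  92  94 110 148 177 178 176 170 165 164 167 168 169 172 171 172 171 164 156 144 115  94  87  92  91  92  94 104]
199 [ 93  92  95  94  95 111 162 191 190 174 164 167 165 168 171 169 171 171 170 172 172 173 171 167 155 115  96  92  92  92  91  97]
200 [ 95  94  93  95 114 165 199 193 170 160 168 171 171 172 171 171 172 171 171 174 172 172 171 170 169 153 124  99  94  96  97  98]
201 [ 97  95  94 112 162 19
[... 2354 characters left out ...]
7 169 167 171 186 138 100  96]
219 [143 157 164 194 215 200 156 131 149 166 167 165 166 155 133 117 115 128 133 148 158 162 169 169 169 171 175 196 180 110  97 102]
220 [122 158 158 169 202 217 202 157 128 144 160 165 168 169 159 146 152 159 160 169 170 171 170 167 154 167 206 198 140 103 100 101]
221 [108 145 158 157 173 210 218 197 140 119 117 141 162 169 168 167 170 169 169 168 169 168 163 148 178 201 206 153 109 100 102 101]
222 [102 120 145 152 153 173 202 216 197 167 125 120 134 142 140 161 178 161 158 154 137 131 156 172 207 204 157 109 100 101 102 101]
223 [ 96  97 118 142 146 150 166 189 213 209 195 169 134 114 111 123 134 122 127 151 153 185 195 199 177 145 111 100  99 100  99  98]
```

```bash
python3 - <<'E'
from h import *
E=dict(BL=[(290.8,212),(291.8,213),(293,214),(294.4,215),(295.8,216),(296.8,217)],
BR=[(301,217.4),(302,216.7),(303,216.5),(304,216.1),(305,215.65),(306,215.4),(307,214.8)],
L=[(291.1,202),(290.5,204),(290.3,206),(290.1,208)])
A=[];B=[]
for k,p in E.items():
    w=np.array([ray("top",*q,113)[:2] for q in p],np.float32)
    vx,vy,x0,y0=cv2.fitLine(w,cv2.DIST_L2,0,.01,.01).ravel(); n=np.array([-vy,vx]); D=(np.array([x0,y0])-AX)@n; n*=np.sign(D)
    print(k,np.degrees(np.arctan2(n[1],n[0])),abs(D)); A.append(n);B.append(abs(D)-21.8)
print(AX+np.linalg.lstsq(np.array(A),np.array(B),rcond=None)[0])
E
```

```text
BL 139.44089 22.88748572471627
BR -159.32332 22.52415513304186
L 78.88321 21.853052105823878
[521.49145197 -19.64958271]
```

```bash
python3 - <<'E'
from h import *
C=[521.2,-19.2]; a=np.radians(19.2-60)
ctrl.gripper_to(66,30)
ctrl.move_l([409.9,-63.1,170],vel=150)
ctrl.move_ptp([*C,170],Rdown(a)); st()
print(ctrl.move_l([*C,100],vel=80,threshold=8)); 
print(ctrl.move_l([*C,83],vel=30,threshold=6)); st()
im,dd=optics.grab_frame("scene"); cv2.imwrite("pics/s9.png",cv2.cvtColor(cv2.resize(im[140:240,150:250],None,fx=6,fy=6,interpolation=cv2.INTER_NEAREST),cv2.COLOR_RGB2BGR))
E
```

```text
t16.43 pos [520.1 -18.7 168. ] q [-0.2   0.16  1.74 -0.    1.25  0.51] F [-0.8 -0.7  0.4] M [-0.01 -0.04  0.  ] w 66.1
False
False
t18.18 pos [521.2 -19.2  82.9] q [-0.2   0.27  1.8   0.    1.07  0.51] F [-0.1 -0.  -0. ] M [-0.03 -0.02  0.03] w 65.7
```

View pics/s9.png

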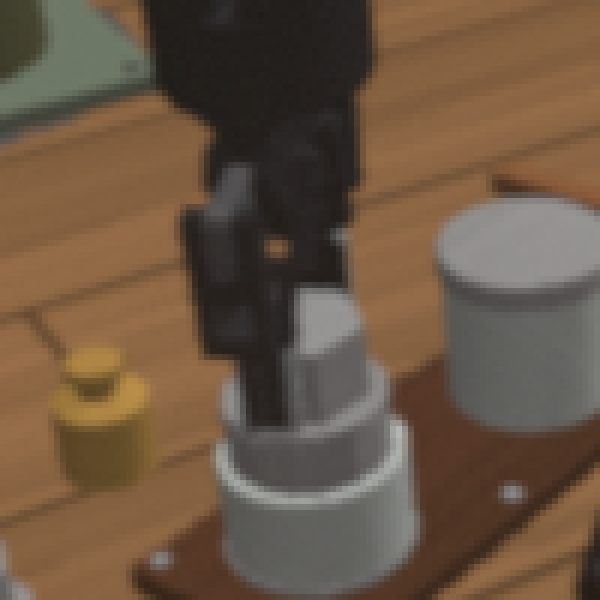

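```bash
python3 - <<'E'
from h import *
n=np.array([.757,-.653])
for r in (33,40):
  for z in (85,90,95,100): print(r,z,proj("scene",[521.2+n[0]*r,-19.2+n[1]*r,z]))
ctrl.gripper_to(50,30); st()
im,dd=optics.grab_frame("scene"); cv2.imwrite("pics/s10.png",cv2.cvtColor(cv2.resize(im[140:240,150:250],None,fx=6,fy=6,interpolation=cv2.INTER_NEAREST),cv2.COLOR_RGB2BGR))
E
```

```text
33 85 [195.88600805 212.9635521 ]
33 90 [195.63647094 211.0596113 ]
33 95 [195.38519982 209.14244011]
33 100 [195.13217654 207.21190014]
40 85 [195.01517469 214.89242547]
40 90 [194.76065196 212.98036082]
40 95 [194.50434671 211.05490531]
40 100 [194.24624016 209.11591775]
t18.53 pos [521.3 -19.2  83.1] q [-0.2   0.27  1.8   0.    1.07  0.51] F [ 0.1 -0.4 -0.5] M [-0.02  0.01 -0.01] w 50.2
```

View pics/s10.png

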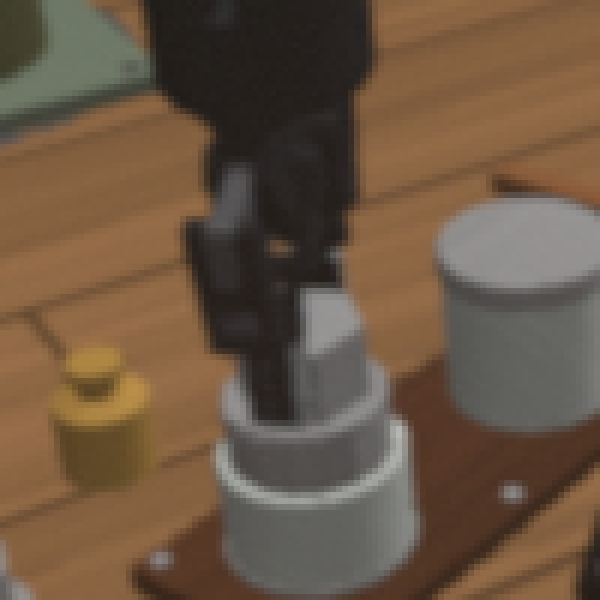

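```bash
python3 - <<'E'
from h import *
ctrl.gripper_to(38,60); s=st(); q0=np.array(s["q"])
for k in range(1,6):
    q=q0.copy(); q[5]-=0.05*k   # CCW from above
    ctrl.set_joints(q); s=st()
    if abs(s["wrist_torque"][2])>0.8: break
E
```

```text
t18.80 pos [521.6 -19.3  83.4] q [-0.2   0.27  1.8   0.    1.07  0.51] F [ 0.4 -0.2  2. ] M [ 0.02 -0.04 -0.01] w 43.1
t19.05 pos [521.6 -19.3  83.4] q [-0.2   0.27  1.8  -0.    1.07  0.46] F [-0.7  0.2  0.4] M [ 0.06  0.06 -0.  ] w 42.9
t19.30 pos [521.6 -19.3  83.4] q [-0.2   0.27  1.8  -0.    1.07  0.41] F [0.3 0.8 2. ] M [0.08 0.11 0.01] w 43.4
t19.55 pos [521.6 -19.3  83.4] q [-0.2   0.27  1.8  -0.    1.07  0.36] F [0.4 0.7 1.7] M [0.07 0.08 0.01] w 43.0
t19.80 pos [521.6 -19.3  83.4] q [-0.2   0.27  1.8  -0.    1.07  0.31] F [-0.2  0.4  1.6] M [0.08 0.12 0.  ] w 43.0
t20.05 pos [521.6 -19.3  83.4] q [-0.2   0.27  1.8  -0.    1.07  0.26] F [0.2 0.5 1. ] M [0.07 0.09 0.04] w 43.3
```

```bash
python3 - <<'E'
from h import *
s=sensors.read_state(); q0=np.array(s["q"])
for k in range(1,15):
    q=q0.copy(); q[5]-=0.105*k
    ctrl.set_joints(q); s=sensors.read_state(); print(k,"%.2f"%s["t"],s["q"][5].round(3),s["force"].round(1),s["wrist_torque"].round(2))
    if abs(s["wrist_torque"][2])>0.8: break
st()
im,dd=optics.grab_frame("scene"); cv2.imwrite("pics/s11.png",cv2.cvtColor(cv2.resize(im[140:240,150:250],None,fx=6,fy=6,interpolation=cv2.INTER_NEAREST),cv2.COLOR_RGB2BGR))
E
```

```text
1 20.30 0.16 [ 0.2 -1.   1.8] [0.03 0.15 0.03]
2 20.55 0.056 [-0.2 -0.7  2.3] [0.11 0.09 0.01]
3 20.80 -0.049 [-0.6 -0.3  1.4] [0.03 0.12 0.06]
4 21.05 -0.154 [-0.5  0.3  1.1] [ 0.04  0.08 -0.  ]
5 21.30 -0.259 [0.3 0.2 0.4] [-0.01  0.14  0.09]
6 21.55 -0.364 [-0.4 -0.1  1.1] [0.05 0.1  0.06]
7 21.80 -0.469 [-0.1 -0.1  1.4] [0.   0.15 0.06]
8 22.05 -0.574 [-0.2 -0.6  0.5] [-0.01  0.04  0.04]
9 22.30 -0.679 [-1.  -0.5  2. ] [0.02 0.09 0.07]
10 22.55 -0.784 [-0.4  0.3  0.1] [0.03 0.12 0.04]
11 22.80 -0.889 [-0.1 -0.3  1.4] [-0.01  0.04  0.04]
12 23.05 -0.994 [-0.1  0.1  0.8] [-0.03  0.02  0.05]
13 23.30 -1.099 [-0.2 -0.6  0. ] [ 0.06  0.08 -0.  ]
14 23.55 -1.204 [-0.2  0.9  0.7] [ 0.04  0.04 -0.03]
t23.55 pos [521.6 -19.4  83.4] q [-0.2   0.27  1.8  -0.    1.07 -1.2 ] F [-0.2  0.9  0.7] M [ 0.04  0.04 -0.03] w 43.2
```

View pics/s11.png

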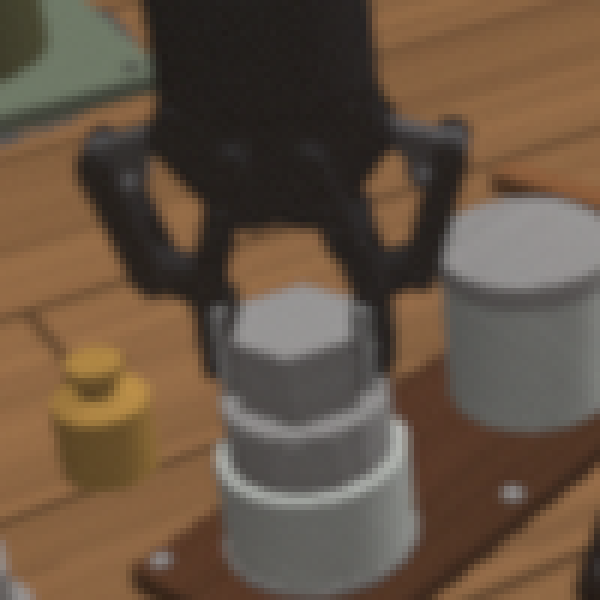

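```bash
python3 - <<'E'
from h import *
C=[521.6,-19.4]
r=ctrl.move_l([*C,94],vel=20,threshold=7); print(r); st()
if not r:
    r=ctrl.move_l([*C,112],vel=30,threshold=7); print(r); st()
im,dd=optics.grab_frame("scene"); cv2.imwrite("pics/s12.png",cv2.cvtColor(cv2.resize(im[120:220,150:250],None,fx=6,fy=6,interpolation=cv2.INTER_NEAREST),cv2.COLOR_RGB2BGR))
E
```

```text
False
t24.28 pos [521.6 -19.4  94. ] q [-0.2   0.25  1.79 -0.    1.09 -1.21] F [ 0.4  0.3 -2.1] M [-0.   -0.02 -0.03] w 43.2
False
t25.03 pos [521.5 -19.4 112. ] q [-0.2   0.23  1.78 -0.    1.13 -1.21] F [ 0.1 -0.4 -1.3] M [ 0.   -0.02  0.03] w 42.7
```

View pics/s12.png

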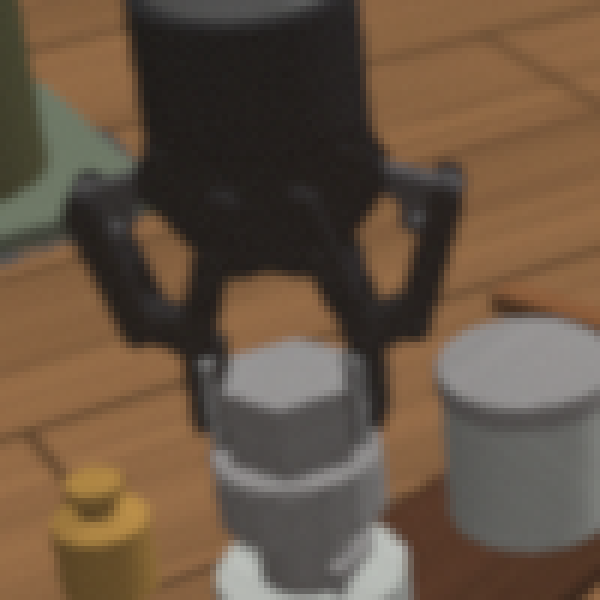

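```bash
python3 - <<'E'
from h import *
ctrl.move_l([521.6,-19.4,188],vel=60); ctrl.hold(0.5); st()
im,dd=optics.grab_frame("scene"); cv2.imwrite("pics/s13.png",cv2.cvtColor(cv2.resize(im[90:260,110:310],None,fx=4,fy=3.5,interpolation=cv2.INTER_NEAREST),cv2.COLOR_RGB2BGR))
im,dd=optics.grab_frame("top"); cv2.imwrite("pics/t13.png",cv2.cvtColor(im,cv2.COLOR_RGB2BGR))
E
```

```text
t27.00 pos [521.6 -19.4 188. ] q [-0.2   0.13  1.72 -0.    1.29 -1.21] F [ 0.4  0.7 -1.3] M [-0.02 -0.03 -0.  ] w 42.5
```

View pics/s13.png

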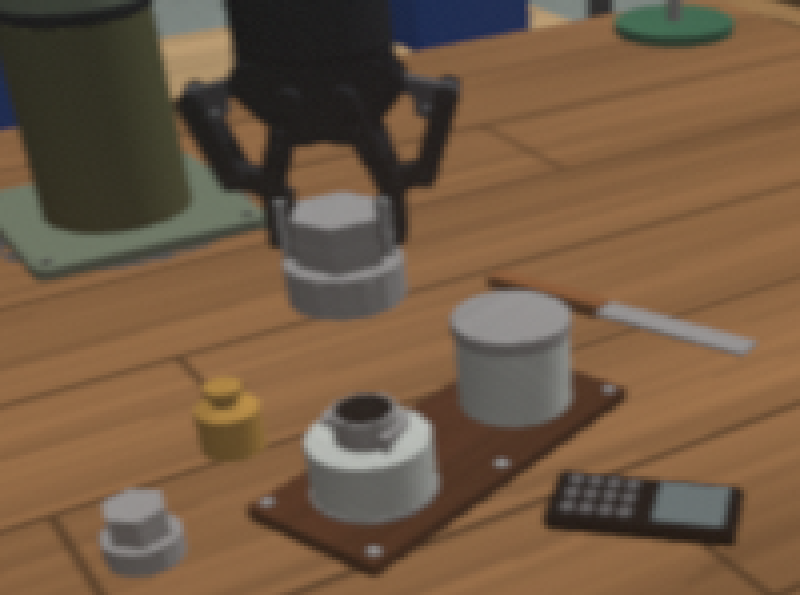

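View pics/t13.png

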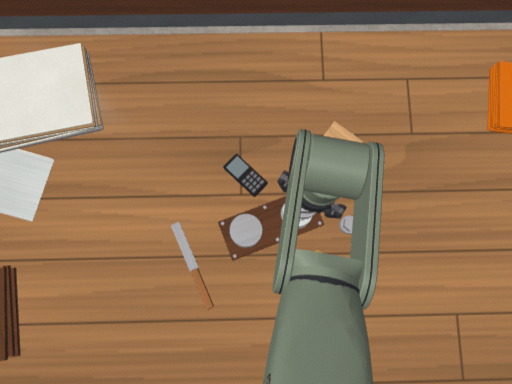

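The scene picture shows the cap level in the gripper at about (345,260) and the open neck below at (365,410). The weight stands upright on the bench at (230,420). In the top view the phone (245,175) and knife (190,265) have not moved; the arm hides most of the block, but the visible corner is in place. I'm handing the job in.

```bash
python3 - <<'E'
from h import *
ctrl.finish_job(); st()
E
```

```text
the job is handed in; nothing more can be done
the job is handed in; nothing more can be done
```

The job is handed in at about 27 s of the 58 s allowed. The weight is standing on the bench, and the cap is off and held level in the gripper above the tin. No verdict was reported.

- **Weight:** I lifted the brass weight off the cap and set it on the bench about 120 mm from the tin's axis, pressing with about 10 N on contact. The last scene picture shows it upright and released.
- **Cap:** The thread was right-handed. Counter-clockwise turning met no stop in about 98° (wrist torque stayed under 0.1 N m), so I did not need to try the other way. I then lifted the cap straight up about 105 mm.
- **Last checks:** The gripper opening was 42.5 mm on the 44 mm knob, and the tool force changed by roughly the cap's weight. In the last scene picture the cap looks level, with the bare neck open below it. The phone and knife had not moved.
- **Not fully checked:** The arm hid most of the block in the last top view; the visible corner was in place.
- **Disagreement:** In the pictures the fingertips stood about 25 mm higher than the reported tool height and `tcp_to_tips` imply. I set the grasp heights from the pictures and found the bench by contact force; it came at the reported height I expected (-1.8 mm).

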